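# Grade new potatoes by size on the ramp gauge

### The job

Sort the new potatoes by size with the potato grader: first swing its gauge bar so that the bar lies over the long mark on the scale, and let go of it. Then press the hopper's black press bar down to tip the potatoes onto the ramp, hold it down until each has dropped into the bay for its size (small ones in the top bay, medium in the middle, large at the foot), and let the hopper come back down. Do not touch the potatoes, and leave the other kitchen things where they stand.

Things in the scene. Friction and masses are not known exactly. Their poses are not given: they have to be found in the camera images.
- grader: Wooden potato grader fixed on the board. Origin: underside, centre of the lane; +z up; -x is the robot's side. The lane runs along -y from its top (y +120 mm) to its foot (y -120 mm), dropping 8 degrees, on two steel rails (10 mm rods, 92 mm high at the top, 58 mm at the foot). Open bays lie under the rails. An end stop 100 mm high, 28 mm wide stands at y -130 mm.
- bay_small (a point): Centre of the floor (8 mm up) of the top bay, for small potatoes, grader y +80 mm. Each bay is 80 mm long and 122 mm wide, side walls 53 mm high. The gap between the rails above it is 31 mm when the gauge bar is on the long mark; with the bar swung out the gaps are too wide and potatoes drop in wrong bays.
- bay_medium (a point): Floor centre of the middle bay, for the medium potato, grader y 0; rail gap above it 45 mm when set right.
- bay_large (a point): Floor centre of the foot bay, for the large potato, grader y -80 mm; rail gap above it 60 mm when set right.
- gauge (a joint): Gauge bar: the rail on the robot's side (a stepped steel rod) and its handle in one piece, hinged at the top of the lane about the lane's normal (nearly vertical). 0 = over the long mark (right setting), grows as its free end swings towards the robot (grader -x), range -0.08 to 0.32 rad; the free end moves 32 mm per 0.1 rad. Stiff hinge: it takes about 2 N at the knob and stays where it is left.
- gauge_axis (a point): Hinge of the gauge bar, 92 mm above the board; fixed to the grader.
- gauge_knob (a point): Centre of the black upright knob on the free end of the gauge bar: 18 mm diameter, it stands up from the bar; this point is 14 mm below its top, about 20 mm above the bar's axis and about 67 mm above the board, and 318 mm from gauge_axis. Free on all sides.
- long_mark (a point): Middle of the long black line (4 x 28 mm) on the scale plate beyond the lane's foot, 28 mm above the board; the bar passes about 17 mm above it and covers it from above when set right. The shorter, thinner lines at 0.1, 0.2, 0.3 rad are other settings.
- hopper (a joint): Tipping hopper: aluminium V trough, 195 mm long, at the top of the lane, hinged at its lip on a level axis along the grader's x. 0 = at rest, level; grows to 0.6 rad (stop) as its press bar is pressed down and the back end rises. Potatoes roll out from about 0.15 rad and quickly at 0.4. It falls back to 0 by its own weight when let go.
- hopper_axis (a point): Point on the hopper's hinge axis, middle of the lip, 80 mm above the board; fixed to the grader.
- hopper_bar (a point): Centre of the black press bar on the hopper's arm, on the robot's side of the lane: a round bar 20 mm in diameter and 44 mm long along the grader's x; its top is 10 mm above this point at any angle. In grader axes from hopper_axis it is at rest at x -88, y -85, z +76 mm; turned to 0.4 rad it has gone down 39 mm and 23 mm towards -y. Press from above; takes 4 to 12 N.
- potato_large: Large round new potato, 52 mm diameter, 77 g; origin at its centre. The four potatoes start in a row in the hopper, in any order.
- potato_medium: Medium round new potato, 38 mm diameter; origin at its centre.
- potato_small_a: Small round new potato, 26 mm diameter; origin at its centre.
- potato_small_b: The other small round new potato, 26 mm diameter; origin at its centre.
- jug: Bystander: stainless jug, 110 mm diameter, 190 mm high; origin under its centre.
- jar: Bystander: glass jar with a steel screw lid, 80 mm diameter, 130 mm high; origin under its centre.
- colander: Bystander: orange plastic colander, 210 mm diameter, 90 mm high; origin under its centre.
- whisk: Bystander: steel whisk lying along its x axis, 265 mm long, 52 mm wide, about 25 mm high; origin at the board near its middle.

How it is judged:
By the outcome, as a careful person would: the job done as asked, in the order asked, and still so for the second after the job is handed in, with the robot touching nothing.
It also fails if it takes over 48 s, if anything falls off the work surface, if the arm or the gripper's body presses on something with over 40 N, if the wrist force passes 120 N, or if a joint passes its speed limit or range.

### The arm

A 7-joint arm with a two-finger parallel gripper is mounted at the origin on the work surface. World frame = base frame: x ahead of the robot, y to its left, z up, the work surface at z = 0. Lengths are in m, angles in rad, forces in N, time in s.
With the tool pointing down it reaches from about 0.35 to 0.9 m from the base axis. Payload 8.1 kg.
Tool frame: the origin (TCP) lies midway between the tips of the shut fingers; the grasp point (between the pads) lies 19 mm behind it; z points along the fingers, y is the line along which they close (so a half turn about z gives the same grasp; the last joint's range is limited). The gripper opens to 92 mm and grips with 3 to 60 N. Pads are 19 mm wide; open, the fingers measure 130 mm over their backs; the gripper's body (75 mm by 190 mm) begins 47 mm behind the grasp point.
Start: joints at [-0.103, 0.434, 0.025, 1.573, -0.012, 1.134, -0.075], TCP at [0.625, -0, 0.227] pointing down, gripper open.
Joint ranges: [-2.62, 2.62], [-0.44, 2.09], [-1.27, 1.32], [0.08, 2.57], [-1.32, 4.46], [0.12, 2], [-2.74, 2.74]. Speed limits (rad/s): [2.22, 2.22, 3.01, 3.01, 3.14, 3.14, 3.14].

### API

Orientations are given as a unit quaternion [x, y, z, w].
In Python, from rig import ctrl gives the robot as it stands.
- The arm moves only by the tool arm_command, never from a script. Its argument "rows" is a list of rows, each a list of 5 numbers: the shift along the tool's x, y, z as a fraction of full scale, then the turn about the tool's z as a fraction of full scale, then the gripper's target within -1 to 1 (shut at 1, half-way at 0, fully open at -1). In form: [[tx, ty, tz, yaw, hand], ...]. A call has 1 to 12 rows; each row shifts and turns the commanded pose from where the row before left it, along the tool's axes as they then stand; what a row does not reach is not made up. Full scale, the value 1, is 400 mm for a shift and pi rad for a turn. A row lasts 1/12 s, in which the tool goes at most 41.7 mm and 7.16 degrees, less where a joint would pass 70% of its speed; a pose out of reach is approached as far as the arm can. A call with a number of a shift or a turn outside -1 to 1 is refused whole. A call with a gripper value outside its range is refused whole. The fingers move at their own pace and stop on an object; "force" is the grip in N (left out, the last holds). Time passes only in rows, so rows that do not move let the fingers close. It gives the time, the measured TCP pose, the force, the opening and the grip force at its end, in the units of the state.
- ctrl.get_obs(): the state, without advancing time (a new reading comes with each control period).
- ctrl.grab_frame(name): name is "scene" or "side" or "wrist"; returns the picture (480x640x3 uint8, red, green, blue); there is no depth.
- ctrl.camera_model(name): a dict with "fx", "fy", "cx", "cy" (pixels), "rvec" (rotation vector, rad) and "tvec" (3), from world to camera coordinates, as OpenCV has them. Camera axes: x right, y down, z forward; pixel columns grow to the right and rows downward; lengths in m; the calibration is good to about 2 mm. The wrist camera is an equidistant fisheye: a pixel r from the principal point sees the ray r / f radians off the axis. A picture is of the moment at which its call begins: read the wrist's pose just before it. camera_model takes no time and is no camera call; for the wrist camera it gives the pose at the moment of the call.
- ctrl.finish_job(): hands the job in; it is judged then, once.
Trained networks look in the newest picture that a camera, given by its name, has taken for a name from the list of things; names that differ only in an ending like _2 or _b are one class to them, and where a whole thing is asked for, a point or a joint stands for the part that bears it (a point fixed in the world has none). Each returns a list of dicts, best first, with "p" (0 to 1); they miss things now and then, are a little off and sometimes report something else, mostly with a low value. They report only what shows in the picture. A call takes as long as a camera call.
- ctrl.look_for(label, camera): "position" ([row, column] in pixels, amid what is visible of it).
- ctrl.masks_of(label, camera): "mask" (480x640 bool, what is visible of it) and "position" ([row, column] in pixels, amid what is visible of it).
The state is a dict: "time": time; "q": joint angles; "qd": joint speeds; "joint_torque": joint torques, N m; "tool_pos": TCP position; "ee_rot": TCP orientation; "force": force on the tool from outside, world axes, zero at the start; "wrist_torque": the same for the moment, N m; "finger_gap": opening from 0.0 (shut) to 1.0 (fully open); "grip_force": force on a finger pad.
Only numpy, scipy, OpenCV 4.12 (cv2) and the standard library are available. Lean on these libraries where they do the work, as an engineer would, in place of code of your own. Each camera call takes 0.05 s, during which the arm holds its last target. There are 200 camera calls.

## Working session

There is one attempt and no reset: what is moved stays moved. The work goes in short steps, Python scripts to look and compute and a tool call to move; the robot and the scene stay as the last step left them, time stands still between calls to the robot, and variables do not carry over. Pictures are saved under pics/ and viewed, at most 10 in all, crops included, and the job is handed in when it is done.

Besides the shell and the picture viewer there is one more tool, called after "Call:" as name([rows], argument=value, ...), one row to a line, values as JSON. arm_command: Moves the arm, as the interface text tells. Shift numbers are shares of 400 mm and turn numbers shares of pi rad, none past 1 either way. Its arguments: {"type":"object","properties":{"rows":{"type":"array","items":{"type":"array","items":{"type":"number","minimum":-1,"maximum":1}}},"force":{"type":"number"}},"required":["rows"]}

```bash
ls; mkdir -p pics; cat > h.py <<'E'
import numpy as np, cv2
from rig import ctrl
def save(cam,f,crop=None):
    im=ctrl.grab_frame(cam)
    cv2.imwrite('pics/'+f,im[:,:,::-1]); return im
def ray(cam,rc,m=None):
    m=m or ctrl.camera_model(cam); R=cv2.Rodrigues(np.array(m['rvec'],float))[0]; t=np.array(m['tvec'],float).ravel()
    x=(rc[1]-m['cx'])/m['fx']; y=(rc[0]-m['cy'])/m['fy']
    if cam=='wrist':
        r=np.hypot(x,y); s=np.sin(r)/max(r,1e-9); d=np.array([x*s,y*s,np.cos(r)])
    else: d=np.array([x,y,1.])
    return -R.T@t, R.T@d
def atz(cam,rc,z,m=None):
    c,d=ray(cam,rc,m); return c+d*(z-c[2])/d[2]
def tri(obs):
    A=np.zeros((3,3));b=np.zeros(3)
    for c,d in obs:
        d=d/np.linalg.norm(d);P=np.eye(3)-np.outer(d,d);A+=P;b+=P@c
    x=np.linalg.solve(A,b); return x,[np.linalg.norm((np.eye(3)-np.outer(d,d)/(d@d))@(x-c)) for c,d in obs]
def proj(cam,p):
    m=ctrl.camera_model(cam); R=cv2.Rodrigues(np.array(m['rvec'],float))[0]; q=R@np.array(p)+np.array(m['tvec']).ravel()
    return np.array([m['cy']+m['fy']*q[1]/q[2], m['cx']+m['fx']*q[0]/q[2]])
E
python3 - <<'E'
from h import *
a=save('scene','a.png');b=save('side','b.png');c=save('wrist','c.png')
o=ctrl.get_obs();print(o['tool_pos'],o['ee_rot'],o['time'])
Z=dict(gauge_knob=.067,gauge_axis=.092,long_mark=.028,hopper_axis=.08,hopper_bar=.156,jug=.1,jar=.06,colander=.05,whisk=.015)
for n,z in Z.items():
    for cam in ('scene','side','wrist'):
        l=ctrl.look_for(n,cam)[:2]
        print(n,cam,[(round(d['p'],2),np.round(d['position']).tolist(),np.round(atz(cam,d['position'],z)[:2],3).tolist()) for d in l])
E
```

```text
pics
[ 6.24615415e-01 -1.03869661e-04  2.26131405e-01] [ 7.07156321e-01  7.07056981e-01 -4.68445474e-04 -3.79883270e-04] 0.15
gauge_knob scene [(0.71, [246.0, 306.0], [0.588, -0.034]), (0.42, [312.0, 330.0], [0.638, 0.157])]
gauge_knob side [(0.84, [273.0, 363.0], [0.564, -0.133])]
gauge_knob wrist [(0.98, [215.0, 317.0], [0.617, 0.004])]
gauge_axis scene [(0.62, [295.0, 309.0], [0.661, 0.104])]
gauge_axis side [(0.75, [244.0, 343.0], [0.594, -0.037])]
gauge_axis wrist [(0.89, [175.0, 341.0], [0.637, 0.041])]
long_mark scene [(0.97, [298.0, 304.0], [0.66, 0.072])]
long_mark side [(0.67, [246.0, 342.0], [0.643, 0.007])]
long_mark wrist [(0.92, [174.0, 337.0], [0.635, 0.037]), (0.32, [82.0, 370.0], [0.666, 0.125])]
hopper_axis scene [(0.71, [299.0, 307.0], [0.668, 0.105])]
hopper_axis side [(0.71, [294.0, 486.0], [0.707, -0.408]), (0.57, [243.0, 342.0], [0.608, -0.022])]
hopper_axis wrist []
hopper_bar scene [(0.75, [311.0, 330.0], [0.66, 0.194]), (0.27, [346.0, 337.0], [0.691, 0.269])]
hopper_bar side [(0.65, [205.0, 311.0], [0.603, 0.09])]
hopper_bar wrist [(0.76, [90.0, 348.0], [0.638, 0.099]), (0.74, [176.0, 341.0], [0.634, 0.046])]
jug scene [(0.84, [438.0, 427.0], [0.633, 0.5])]
jug side [(0.89, [164.0, 235.0], [0.645, 0.492])]
jug wrist [(0.63, [213.0, 318.0], [0.619, 0.012])]
jar scene [(0.77, [377.0, 488.0], [0.431, 0.468])]
jar side [(0.92, [203.0, 193.0], [0.445, 0.459])]
jar wrist []
colander scene [(0.74, [176.0, 204.0], [0.705, -0.416]), (0.37, [298.0, 308.0], [0.657, 0.088])]
colander side [(0.72, [295.0, 488.0], [0.737, -0.404])]
colander wrist []
whisk scene [(0.44, [126.0, 318.0], [0.297, -0.454]), (0.29, [296.0, 310.0], [0.64, 0.069])]
whisk side [(0.79, [413.0, 430.0], [0.383, -0.468])]
whisk wrist [(0.2, [177.0, 342.0], [0.641, 0.032])]
```

View pics/a.png

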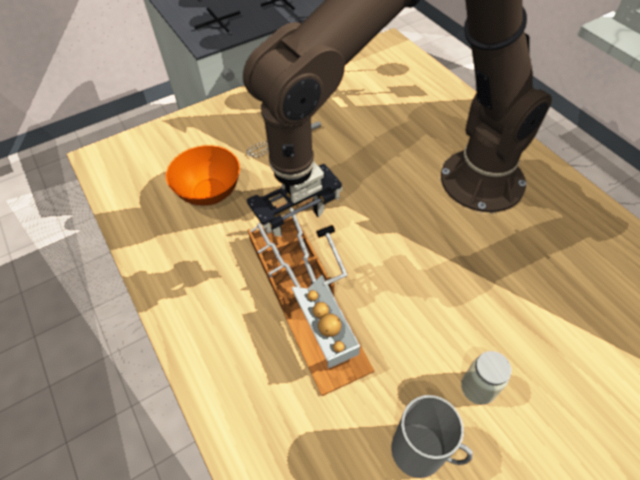

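View pics/b.png

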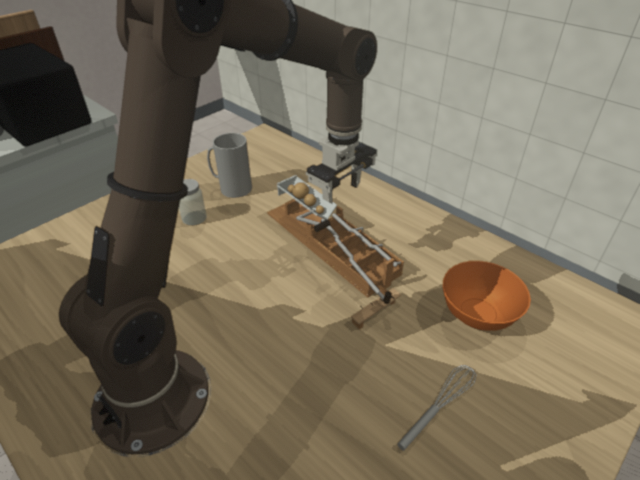

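View pics/c.png

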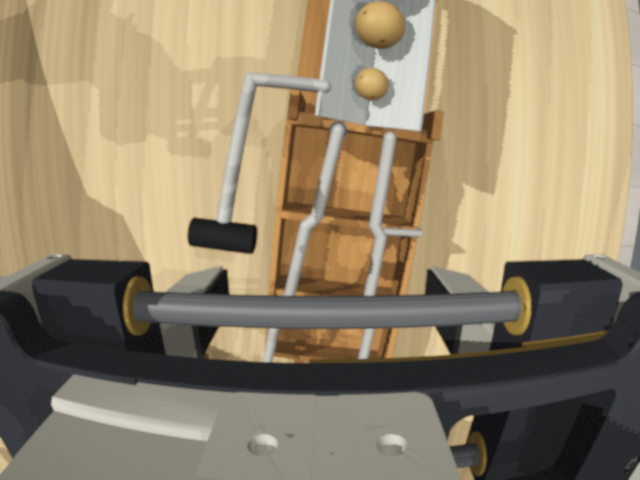

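```bash
python3 - <<'E'
from h import *
mw=ctrl.camera_model('wrist')
print('bar',tri([ray('scene',(231,326)),ray('side',(223,320)),ray('wrist',(235,222))]))
print('bar wrist atz',atz('wrist',(235,190),.156),atz('wrist',(235,255),.156))
print('knob',atz('side',(297,388),.067))
for n,p,z in [('gaxis',(128,338),.092),('fixedtop',(135,390),.092),('lipL',(115,318),.08),('lipR',(130,422),.08),('frameLtop',(115,292),.07),('frameRtop',(125,440),.07),('wallL top',(125,291),.053),('wallL mid',(300,272),.053),('wallR',(140,433),.053),('wallR2',(300,405),.053)]:
    print(n,atz('wrist',p,z).round(3))
E
```

```text
bar (array([0.55679559, 0.01143763, 0.16167652]), [np.float64(0.001454738979466577), np.float64(0.0013118691921180283), np.float64(0.0027205819830763665)])
bar wrist atz [0.53455952 0.00819994 0.156     ] [0.57929863 0.00819263 0.156     ]
knob [ 0.54370883 -0.23136241  0.067     ]
gaxis [0.634 0.078 0.092]
fixedtop [0.675 0.073 0.092]
lipL [0.618 0.089 0.08 ]
lipR [0.704 0.078 0.08 ]
frameLtop [0.596 0.09  0.07 ]
frameRtop [0.723 0.084 0.07 ]
wallL top [0.594 0.082 0.053]
wallL mid [ 0.572 -0.084  0.053]
wallR [0.722 0.071 0.053]
wallR2 [ 0.703 -0.084  0.053]
```

Call:
arm_command([
  [-0.095,0,0,0,-1],
  [-0.095,0,0,0,-1],
  [-0.095,0,0,0,-1],
  [-0.095,0,0,0,-1],
  [-0.095,0,0,0,-1],
  [-0.095,0,0,0,-1],
  [-0.095,-0.03,0,0,-1],
  [-0.095,-0.03,0,0,-1],
  [0,0,0,0,-1],
])

```text
time: 2.25
tool_pos: [0.5961, -0.3154, 0.2267]
ee_rot: [0.711, 0.703, -0.003, 0.001]
force: [-1.0, -1.4, 0.0]
finger_gap: 0.999
grip_force: 0.0
```

```bash
python3 - <<'E'
from h import *
d=save('wrist','d.png');s=save('scene','d2.png')
o=ctrl.get_obs();print(o['tool_pos'],o['time'])
for n in ['gauge_knob','long_mark','gauge_axis','hopper_bar']:
    for cam in ('wrist','scene'):
        z=dict(gauge_knob=.067,long_mark=.028,gauge_axis=.092,hopper_bar=.156)[n]
        print(n,cam,[(round(k['p'],2),np.round(k['position']).tolist(),np.round(atz(cam,k['position'],z)[:2],3).tolist()) for k in ctrl.look_for(n,cam)[:2]])
E
```

```text
[ 0.59967836 -0.30689078  0.2266104 ] 2.35
gauge_knob wrist [(0.8, [70.0, 277.0], [0.559, -0.175]), (0.44, [257.0, 426.0], [0.692, -0.339])]
gauge_knob scene [(0.64, [290.0, 303.0], [0.66, 0.073]), (0.63, [233.0, 296.0], [0.59, -0.084])]
long_mark wrist [(0.91, [50.0, 323.0], [0.598, -0.146])]
long_mark scene [(0.84, [286.0, 308.0], [0.634, 0.048])]
gauge_axis wrist [(0.8, [51.0, 325.0], [0.6, -0.162]), (0.25, [256.0, 426.0], [0.686, -0.329])]
gauge_axis scene [(0.65, [285.0, 309.0], [0.647, 0.082])]
hopper_bar wrist []
hopper_bar scene [(0.61, [312.0, 329.0], [0.664, 0.194]), (0.33, [286.0, 302.0], [0.68, 0.108])]
```

View pics/d.png

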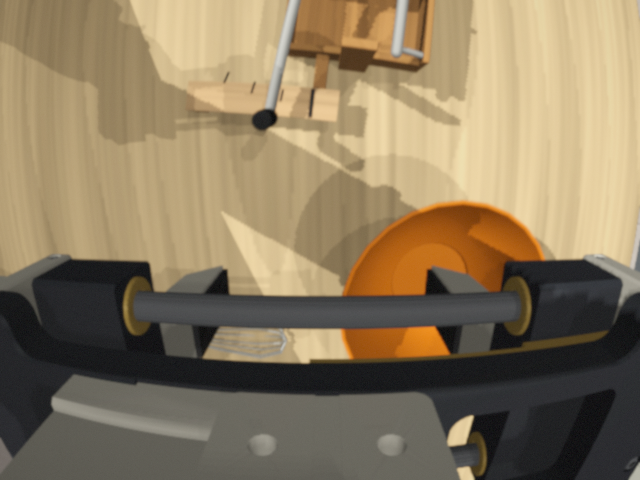

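```bash
python3 - <<'E'
from h import *
o=ctrl.get_obs();print(o['tool_pos'],o['time'])
K=atz('wrist',(119,264),.081);B=atz('wrist',(108,267),.047)
M1=atz('wrist',(91,313),.028);M2=atz('wrist',(115,310),.028);M=(M1+M2)/2
t=[atz('wrist',p,.028) for p in[(77,226),(86,253)]]
print(K,M1,M2,M,t)
A=np.array([.634,.078])
for P in (K,M,*t,M1,M2): v=P[:2]-A; print(np.linalg.norm(v),np.arctan2(v[1],v[0]))
for m in ctrl.masks_of('colander','wrist')[:1]:
    r,c=np.nonzero(m['mask']); i=c.argmin(); j=r.argmin(); print(m['p'],atz('wrist',(r[i],c[i]),.09),atz('wrist',(r[j],c[j]),.09))
E
```

```text
[ 0.60145155 -0.30299914  0.22681988] 2.75
[ 0.55075532 -0.21666324  0.081     ] [ 0.58874522 -0.18689554  0.028     ] [ 0.58593152 -0.21017549  0.028     ] [ 0.58733837 -0.19853552  0.028     ] [array([ 0.50415437, -0.1695363 ,  0.028     ]), array([ 0.53117034, -0.18027172,  0.028     ])]
0.30619618134670307 -1.8461290583605763
0.2804446444150206 -1.7379581896526943
0.279524783874859 -2.0538919646889537
0.27798960085298663 -1.949702755239912
0.2687333997429513 -1.7400028560393512
0.2921569675323706 -1.736077453775891
0.72 [ 0.61549989 -0.39952071  0.09      ] [ 0.70956764 -0.28241903  0.09      ]
```

Call:
arm_command([
  [0.067,-0.045,0,0,-1],
  [0.067,-0.044,0,0,-1],
  [0.067,-0.044,0,0.035,-1],
  [0,0,0,0.035,-1],
  [0,0,0.08,0,-1],
  [0,0,0.08,0,-1],
  [0,0,0.08,0,-1],
  [0,0,0.08,0,-1],
  [0,0,0.06,0,-1],
  [0,0,0.04,0,-1],
  [0,0,0,0,-1],
  [0,0,0,0,-1],
])

```text
time: 3.8
tool_pos: [0.5475, -0.2233, 0.0584]
ee_rot: [0.78, 0.625, -0.0, -0.001]
force: [-0.3, 0.1, 0.0]
finger_gap: 1.001
grip_force: 0.0
```

```bash
python3 - <<'E'
from h import *
d=save('wrist','e.png');s=save('side','f.png')
o=ctrl.get_obs();print(o['tool_pos'],o['ee_rot'],o['force'])
cv2.imwrite('pics/f2.png',np.hstack([cv2.resize(d,(400,300)),cv2.resize(s[220:370,280:480],(400,300))])[:,:,::-1])
E
```

```text
[ 0.54880971 -0.22387681  0.06011247] [7.80420440e-01 6.25254233e-01 5.76612293e-04 8.65230858e-04] [-0.0827828  -0.25064778  0.73774625]
```

View pics/f2.png

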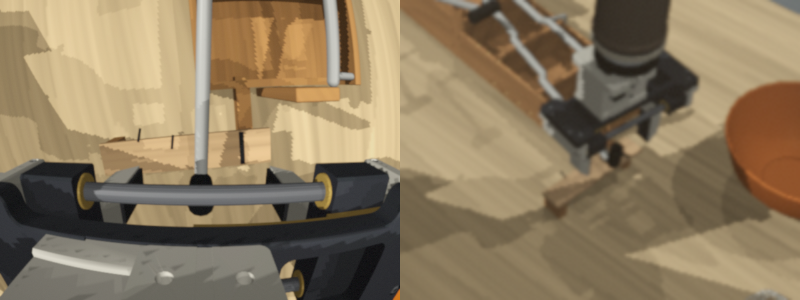

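Call:
arm_command([
  [0,0,0,0,1],
  [0,0,0,0,1],
  [0,0,0,0,1],
  [0,0,0,0,1],
  [0,0,0,0,1],
  [0,0,0,0,1],
  [0,0,0,0,1],
  [0,0,0,0,1],
  [0,0,0,0,1],
], force=12)

```text
time: 4.65
tool_pos: [0.5478, -0.2236, 0.0587]
ee_rot: [0.78, 0.625, -0.0, -0.0]
force: [0.3, 0.3, 0.0]
finger_gap: 0.393
grip_force: 0.0
```

Call:
arm_command([
  [0,0.02,0,0,1],
  [0,0.02,0,0,1],
  [0,0.02,0,0,1],
  [0,0.02,0,0,1],
  [0,0.007,0,0,1],
  [0,0,0,0,1],
  [0,0,0,0,1],
])

```text
time: 5.23
tool_pos: [0.5825, -0.2314, 0.0585]
ee_rot: [0.78, 0.625, 0.0, 0.0]
force: [1.1, -2.5, -5.8]
finger_gap: 0.192
grip_force: 12.0
```

```bash
python3 - <<'E'
from h import *
d=save('wrist','g.png')
o=ctrl.get_obs();print(o['tool_pos'],o['ee_rot'],o['force'],o['finger_gap'])
cv2.imwrite('pics/g2.png',cv2.resize(d[100:330,160:480],(800,575),interpolation=cv2.INTER_CUBIC)[:,:,::-1])
E
```

```text
[ 0.58212856 -0.23137019  0.05848088] [7.80438098e-01 6.25232960e-01 1.39873643e-04 3.17803905e-04] [ 0.6128614  -2.44746655 -6.24095171] 0.19091001824993328
```

View pics/g2.png

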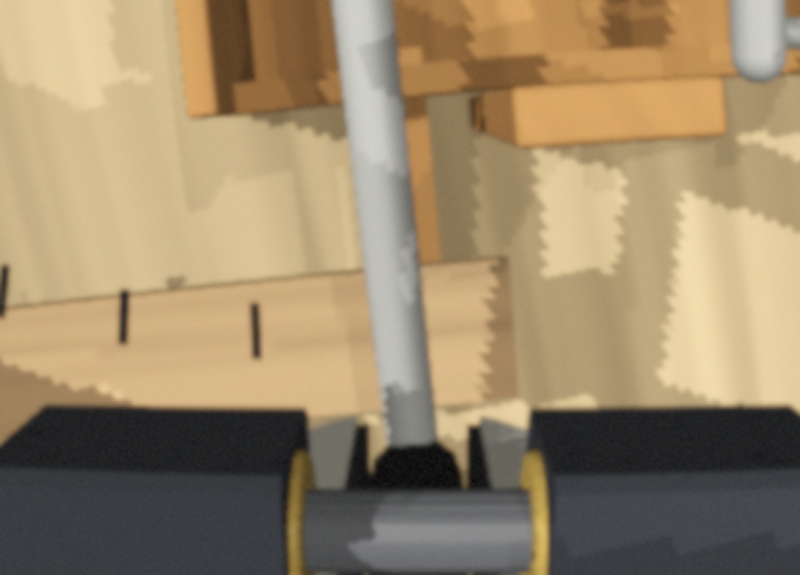

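```bash
python3 - <<'E'
from h import *
f=lambda u,v:(100+v/2.5,160+u/2.5)
A=np.array([.634,.078])
for n,p,z in [('.3',(3,290),.028),('.2',(124,317),.028),('.1',(256,331),.028),('bar',(405,390),.046),('bar2',(390,250),.0525),('bar3',(365,60),.063)]:
    P=atz('wrist',f(*p),z);v=P[:2]-A;print(n,P.round(4),np.linalg.norm(v).round(4),np.arctan2(v[1],v[0]).round(4))
E
```

```text
.3 [ 0.4995 -0.1829  0.028 ] 0.2935 -2.0468
.2 [ 0.526  -0.1952  0.028 ] 0.2938 -1.9474
.1 [ 0.5536 -0.2046  0.028 ] 0.2938 -1.848
bar [ 0.5828 -0.2186  0.046 ] 0.3009 -1.7417
bar2 [ 0.5865 -0.1906  0.0525] 0.2728 -1.7459
bar3 [ 0.5901 -0.1574  0.063 ] 0.2395 -1.755
```

Call:
arm_command([
  [0,0,0,0,-0.2],
  [0,0,0,0,-0.2],
  [0,0,0,0,-0.2],
  [0,0,0,0,-0.2],
  [0,0,-0.05,0,-0.2],
  [0,0,-0.1,0,-0.2],
  [0,0,-0.1,0,-0.2],
  [0,0,-0.1,0,-0.2],
  [0,0,-0.07,0,-0.2],
  [-0.08,0,0,0,-0.2],
  [-0.08,0,0,0,-0.2],
  [0,0,0,0,-0.2],
])

```text
time: 6.28
tool_pos: [0.565, -0.3014, 0.228]
ee_rot: [0.783, 0.622, -0.002, 0.002]
force: [-1.8, -1.3, -0.3]
finger_gap: 0.598
grip_force: 0.0
```

Call:
arm_command([
  [0,0,0,0,1],
  [0,0,0,0,1],
  [0,0,0,0,1],
])

```text
time: 6.53
tool_pos: [0.5682, -0.2923, 0.2266]
ee_rot: [0.78, 0.626, 0.0, -0.0]
force: [-0.0, -0.1, 0.3]
finger_gap: 0.426
grip_force: 0.0
```

```bash
python3 - <<'E'
from h import *
d=save('wrist','i.png')
o=ctrl.get_obs();print(o['tool_pos'],o['time'])
cv2.imwrite('pics/i2.png',cv2.resize(d[0:180,160:400],(800,600),interpolation=cv2.INTER_CUBIC)[:,:,::-1])
E
```

```text
[ 0.56823228 -0.29225807  0.22659583] 6.5833
```

View pics/i2.png

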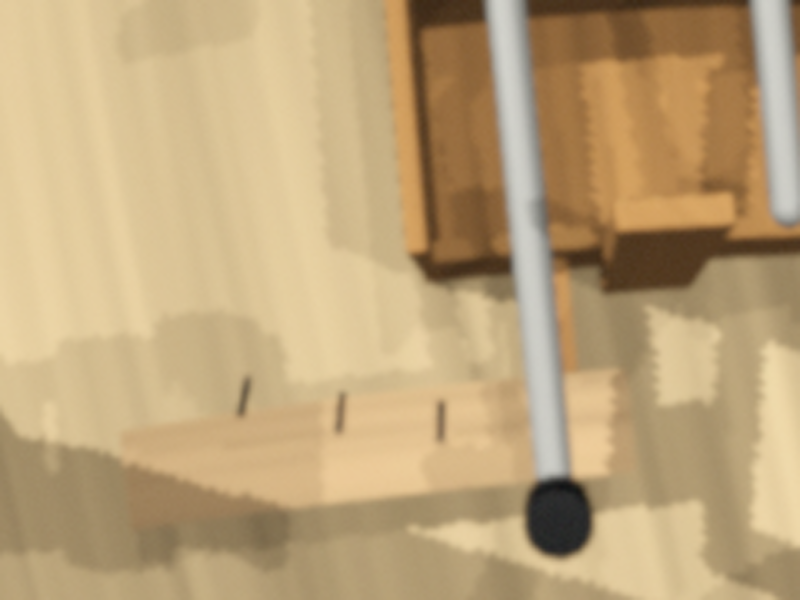

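Call:
arm_command([
  [0.091,-0.025,0,0,1],
  [0.091,-0.025,0,0,1],
  [0.091,-0.025,0,0,1],
  [0.091,-0.025,0,0,1],
  [0.091,-0.025,0,0,1],
  [0.091,-0.025,0,0,1],
  [0.091,-0.025,0,0,1],
  [0.091,-0.025,0,0,1],
  [0,0,0.03,-0.03,1],
  [0,0,0.04,0,1],
  [0,0,0.03,0,1],
  [0,0,0,0,1],
])

```text
time: 7.58
tool_pos: [0.5516, 0.0092, 0.1845]
ee_rot: [0.749, 0.662, -0.001, -0.001]
force: [-0.7, -0.8, -0.2]
finger_gap: 0.007
grip_force: 0.0
```

```bash
python3 - <<'E'
from h import *
d=save('wrist','j.png');s=save('side','j1.png');a=save('scene','j2.png')
o=ctrl.get_obs();print(o['tool_pos'],o['ee_rot'],o['time'],o['finger_gap'])
cv2.imwrite('pics/j3.png',np.hstack([cv2.resize(d,(400,300)),cv2.resize(s[170:290,250:410],(400,300),interpolation=cv2.INTER_CUBIC)])[:,:,::-1])
E
```

```text
[0.55354512 0.00842126 0.1873312 ] [7.49969909e-01 6.61471884e-01 2.67010535e-04 1.08729413e-04] 7.7333 0.007162516651948892
```

View pics/j3.png

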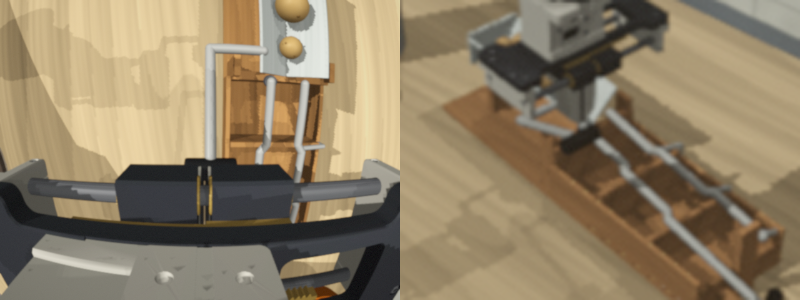

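Call:
arm_command([
  [0,0,0.03,0,1],
  [0,0,0.02,0,1],
  [-0.005,0,0.008,0,1],
  [-0.006,0,0.008,0,1],
  [-0.006,0,0.008,0,1],
  [-0.006,0,0.008,0,1],
  [-0.006,0,0.008,0,1],
  [-0.004,0,0.008,0,1],
  [0,0,0,0,1],
  [0,0,0,0,1],
  [0,0,0,0,1],
])

```text
time: 8.65
tool_pos: [0.552, -0.0065, 0.1484]
ee_rot: [0.751, 0.661, -0.0, 0.001]
force: [-0.7, -5.6, 5.4]
finger_gap: 0.005
grip_force: 2.9
```

```bash
cat > look.py <<'E'
from h import *
import sys
d=save('wrist',sys.argv[1]+'w.png');a=save('scene',sys.argv[1]+'s.png')
o=ctrl.get_obs();print(o['tool_pos'],o['force'],o['time'])
for n in ['potato_large','potato_medium','potato_small_a']:
  for c in ('wrist','scene'): print(n,c,[(round(k['p'],2),np.round(k['position']).tolist()) for k in ctrl.look_for(n,c)[:3]])
cv2.imwrite('pics/%s.png'%sys.argv[1],np.hstack([cv2.resize(d,(400,300)),cv2.resize(a[210:390,240:400],(400,450),interpolation=cv2.INTER_CUBIC)[:300]])[:,:,::-1])
E
python3 look.py k
```

```text
[ 0.55199806 -0.00647059  0.14840389] [-2.29569885 -4.19548352  5.68452649] 8.75
potato_large wrist [(0.87, [15.0, 499.0])]
potato_large scene [(0.78, [290.0, 313.0])]
potato_medium wrist [(0.68, [76.0, 488.0])]
potato_medium scene [(0.49, [282.0, 300.0]), (0.35, [227.0, 291.0]), (0.32, [304.0, 310.0])]
potato_small_a wrist [(0.73, [122.0, 472.0])]
potato_small_a scene [(0.45, [306.0, 306.0])]
```

View pics/k.png

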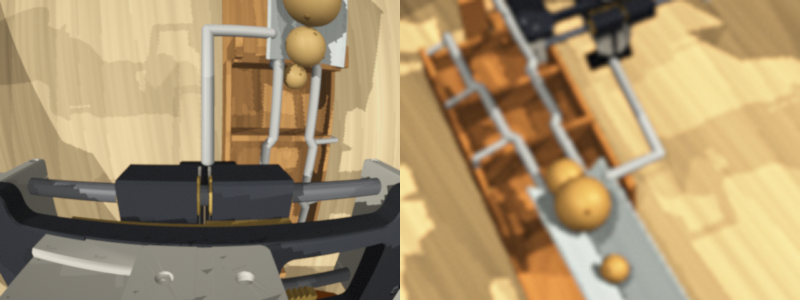

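Call:
arm_command([
  [-0.004,0,0,0,1],
  [0,0,0,0,1],
  [0,0,0,0,1],
  [0,0,0,0,1],
  [0,0,0,0,1],
  [0,0,0,0,1],
  [0,0,0,0,1],
  [0,0,0,0,1],
  [0,0,0,0,1],
  [0,0,0,0,1],
  [0,0,0,0,1],
  [0,0,0,0,1],
])

```text
time: 10.05
tool_pos: [0.5515, -0.0066, 0.1476]
ee_rot: [0.75, 0.661, 0.0, 0.0]
force: [2.4, -2.0, 4.4]
finger_gap: 0.006
grip_force: 2.0
```

```bash
python3 look.py l
```

```text
[ 0.55146645 -0.00658788  0.14752555] [ 2.31788603 -2.09456711  4.16409422] 10.15
potato_large wrist []
potato_large scene [(0.51, [234.0, 275.0]), (0.43, [306.0, 309.0]), (0.19, [375.0, 486.0])]
potato_medium wrist []
potato_medium scene [(0.6, [257.0, 284.0])]
potato_small_a wrist [(0.85, [191.0, 448.0]), (0.74, [128.0, 437.0]), (0.63, [137.0, 451.0])]
potato_small_a scene [(0.61, [276.0, 299.0])]
```

View pics/l.png

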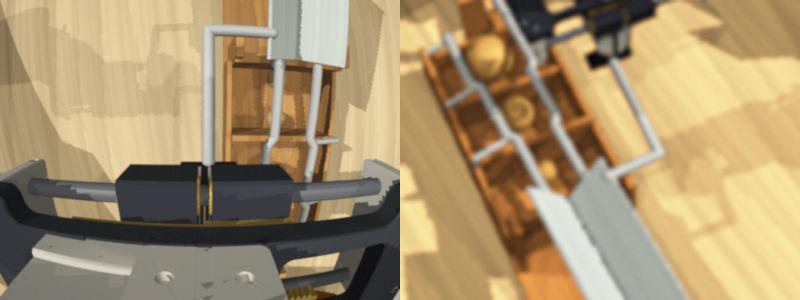

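Call:
arm_command([
  [0.006,0,-0.008,0,1],
  [0.006,0,-0.008,0,1],
  [0.006,0,-0.008,0,1],
  [0.006,0,-0.008,0,1],
  [0.006,0,-0.008,0,1],
  [0.004,0,-0.008,0,1],
  [0,0,-0.02,0,1],
  [0,0,-0.04,0,1],
  [0,0,-0.06,0,1],
  [0,-0.08,-0.05,0,1],
  [0,-0.08,0,0,1],
  [0,0,0,0,1],
])

```text
time: 11.45
tool_pos: [0.4851, 0.0153, 0.2358]
ee_rot: [0.75, 0.662, -0.0, -0.001]
force: [-1.0, 0.3, -0.3]
finger_gap: 0.004
grip_force: 0.0
```

```bash
cat > fin.py <<'E'
from h import *
o=ctrl.get_obs();print(o['tool_pos'],o['force'],o['time'])
T=np.array([.66,.083]); g=np.array([np.cos(-.13),np.sin(-.13)]);y=np.array([-g[1],g[0]]);O=T-.12*y
for c in ('wrist','scene','side'):
  ctrl.grab_frame(c)
  for n,z in [('potato_large',.034),('potato_medium',.027),('potato_small_a',.021),('gauge_knob',.067),('hopper_bar',.156)]:
    out=[]
    for k in ctrl.masks_of(n,c)[:4]:
      p=atz(c,k['position'],z)[:2]; out.append((round(k['p'],2),np.round(k['position']).tolist(),int(k['mask'].sum()),'grader',((p-O)@g).round(3),((p-O)@y).round(3)))
    print(n,c,out)
E
python3 fin.py
```

```text
[0.48506633 0.01534231 0.23584304] [-0.98760292  0.29827557 -0.32413199] 11.45
potato_large wrist [(0.9, [337.0, 474.0], 399, 'grader', np.float64(0.013), np.float64(-0.117))]
potato_medium wrist [(0.74, [264.0, 477.0], 561, 'grader', np.float64(0.006), np.float64(-0.028)), (0.55, [457.0, 517.0], 1374, 'grader', np.float64(0.148), np.float64(-0.364))]
potato_small_a wrist [(0.87, [149.0, 476.0], 269, 'grader', np.float64(-0.003), np.float64(0.095)), (0.74, [195.0, 471.0], 277, 'grader', np.float64(-0.006), np.float64(0.047))]
gauge_knob wrist [(0.61, [198.0, 486.0], 1781, 'grader', np.float64(-0.009), np.float64(0.051))]
hopper_bar wrist [(0.58, [90.0, 503.0], 14520, 'grader', np.float64(-0.04), np.float64(0.138)), (0.17, [335.0, 475.0], 468, 'grader', np.float64(-0.045), np.float64(-0.043))]
potato_large scene [(0.83, [231.0, 275.0], 282, 'grader', np.float64(-0.008), np.float64(-0.11)), (0.54, [231.0, 292.0], 426, 'grader', np.float64(-0.05), np.float64(-0.09))]
potato_medium scene [(0.47, [258.0, 283.0], 129, 'grader', np.float64(0.004), np.float64(-0.022))]
potato_small_a scene [(0.54, [276.0, 297.0], 59, 'grader', np.float64(-0.009), np.float64(0.04))]
gauge_knob scene [(0.7, [230.0, 291.0], 445, 'grader', np.float64(-0.041), np.float64(-0.068)), (0.18, [321.0, 328.0], 3307, 'grader', np.float64(-0.019), np.float64(0.209))]
hopper_bar scene [(0.93, [317.0, 328.0], 3525, 'grader', np.float64(-0.004), np.float64(0.24))]
potato_large side [(0.71, [266.0, 376.0], 119, 'grader', np.float64(0.006), np.float64(-0.084))]
potato_medium side [(0.59, [256.0, 360.0], 44, 'grader', np.float64(0.005), np.float64(-0.021))]
potato_small_a side [(0.45, [240.0, 332.0], 63, 'grader', np.float64(-0.009), np.float64(0.088))]
gauge_knob side [(0.88, [267.0, 368.0], 456, 'grader', np.float64(-0.039), np.float64(-0.097))]
hopper_bar side [(0.63, [211.0, 318.0], 733, 'grader', np.float64(-0.061), np.float64(0.088))]
```

Call:
arm_command([
  [0,-0.05,-0.05,0,1],
  [0,-0.05,-0.05,0,1],
  [0,0,0,0,1],
  [0,0,0,0,1],
  [0,0,0,0,1],
  [0,0,0,0,1],
])

```text
time: 12.85
tool_pos: [0.4501, 0.0196, 0.274]
ee_rot: [0.75, 0.661, -0.0, -0.0]
force: [0.5, 0.6, -0.8]
finger_gap: 0.002
grip_force: 0.0
```

```bash
python3 - <<'E'
from h import *
for c,f,(r,k) in (('scene','a.png',(231,326)),('side','b.png',(223,320))):
    a=cv2.imread('pics/'+f).max(2);b=ctrl.grab_frame(c).max(2)
    for im in (a,b):
        w=im[r-14:r+30,k-14:k+15]<50; y,x=np.nonzero(w); print(c,w.sum(),y.mean()+r-14,x.mean()+k-14)
E
```

```text
scene 80 230.725 325.2
scene 79 230.81012658227849 325.17721518987344
side 81 225.71604938271605 321.5432098765432
side 84 225.72619047619048 321.4761904761905
```

Bar is back exactly at its rest position; handing in.

```bash
python3 -c "
from rig import ctrl
print(ctrl.finish_job())"
```

```text
the job is handed in; nothing more can be done
None
```

The job is handed in at about 13 s: I set the gauge bar on the long mark and tipped the hopper, and it came back to rest; the camera images put both small potatoes in the top bay, the medium in the middle and the large at the foot.

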